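# Set up the backing block on the drilling riser and lock it

## Robot

A 6-joint arm with a two-finger parallel gripper is mounted at the origin on a cart in front of the work surface, level with it; the furniture and walls round the work are solid. World frame = base frame: x ahead of the robot, y to its left, z up, the work surface at z = 0. Lengths are in mm, angles in rad, forces in N, time in s.
With the tool pointing down it reaches from about 400 to 925 mm from the base axis. Payload 12.5 kg.
Tool frame: the origin (TCP) lies midway between the tips of the shut fingers; the grasp point (between the pads) lies 19 mm behind it (env.tcp_to_grasp is the distance from the TCP to the grasp point, in mm); z points along the fingers, y is the line along which they close (so a half turn about z gives the same grasp; the last joint's range is limited). The gripper opens to 95 mm and grips with 3 to 60 N. Pads are 20 mm wide; open, the fingers measure 119 mm over their backs; the gripper's body (75 mm by 180 mm) begins 59 mm behind the grasp point.
Start: joints at [1.175, 0.491, 1.559, -0, 1.092, -0.106], TCP at [178.583, 598.961, 214.661] pointing down, gripper open.
Joint ranges: [-3.1, 3.1], [-0.84, 2.19], [0.05, 2.79], [-1.13, 4.28], [0.06, 2.93], [-2.69, 2.69]. Speed limits (rad/s): [2.22, 2.22, 2.79, 3.14, 3.14, 3.14].

## Interface

Orientations are given as [roll, pitch, yaw] about the fixed x, y, z axes, in that order (R = Rz(yaw) Ry(pitch) Rx(roll)).
In Python, from cell import env gives the robot as it stands. The module is installed in compiled form; this text tells all that it offers.
- The arm moves only by the tool step_arm, never from a script. Its argument "plan" is a list that holds one entry, the list of rows, each a list of 5 numbers: the shift along the tool's x, y, z in mm, then the turn about the tool's z in degrees, then the opening, from -1 (shut) to 1 (fully open). A call has 1 to 8 rows; each row is the pose to reach, as a shift and turn from the pose commanded when the call began, along the tool's axes at that moment; what a row does not reach only later rows make up. A row lasts 1/12 s, in which the tool goes at most 41.7 mm and 7.16 degrees, less where a joint would pass 70% of its speed; a pose out of reach is approached as far as the arm can. A call with a gripper value outside its range is refused whole. The fingers move at their own pace and stop on an object; the grip force is fixed at half the most. Time passes only in rows, so rows that repeat a pose let the fingers close. It gives the time, the measured TCP pose, the force, the opening and the grip force at its end, in the units of the state.
- env.state(): the state, without advancing time (a new reading comes with each control period).
- env.read_camera(name): name is "scene" or "side" or "wrist"; returns the picture (400x640x3 uint8, blue, green, red); there is no depth.
- env.get_calibration(name): a dict with "K" (3x3 intrinsics, pixels), "extrinsics" (4x4, takes a point from world to camera coordinates). Camera axes: x right, y up, looking along -z (the intrinsics and any distortion apply to the point x, -y, -z); pixel columns grow to the right and rows downward; lengths in mm; the calibration is good to about 2 mm. The wrist camera is an equidistant fisheye: a pixel r from the principal point sees the ray r / f radians off the axis. A picture is of the moment at which its call begins: read the wrist's pose just before it. get_calibration takes no time and is no camera call; for the wrist camera it gives the pose at the moment of the call.
- env.job_done(): hands the job in; it is judged then, once.
The state is a dict: "t": time; "joints": joint angles; "qvel": joint speeds; "tau": joint torques, N m; "eef_pos": TCP position; "tcp_rot": TCP orientation; "ft_force": force on the tool from outside, world axes, zero at the start; "moment": the same for the moment, N m; "opening": opening from 0.0 (shut) to 1.0 (fully open); "grip_force": force on a finger pad.
Only numpy, scipy, OpenCV 4.12 (cv2) and the standard library are available. Lean on these libraries where they do the work, as an engineer would, in place of code of your own. Each camera call takes 0.05 s, during which the arm holds its last target. There are 200 camera calls.

## Task

Set up for drilling: draw the pine block out of its metal garage by the end that sticks out, put it down flat on the worktop clear of the garage and let go. Then take it again round its middle and lay it flat on the riser's platform, lengthwise along it, centred to within a centimetre and square so that no edge overhangs. Once you have let go of it, swing the riser's clamp lever straight up, and leave the other tools on the bench where they are.

Things in the scene. Friction and masses are not known exactly. Their poses are not given: they have to be found in the camera images.
- block: The pine drilling block: a plain wooden bar 58 (x) x 165 (y, long) x 34 (z) mm with small holes in its top, 0.11 to 0.22 kg. Origin at the centre of its underside; z up. It starts flat on the worktop in the garage, y along the garage's x axis, with 45 to 65 mm of one end sticking out of the mouth.
- block_mid (a point): The middle of the block, 17 mm above the centre of its underside; axes as the block.
- garage: Grey-painted sheet-metal sleeve fixed to the worktop: roof, sides and back, no floor. Outside 76 mm wide (108 over the foot flanges), 49 high; inside 70 wide (y), 46 high. Origin on the worktop; mouth at x = -60 mm, inside of the back at +65; -x points out of the mouth, roughly to the robot. The block is clear of it when their origins are over 143 mm apart.
- riser: Fixed drilling riser: bright platform on a grey body and dark base plate (126 mm in x, y -169 to +103 mm, 10 thick). Origin on the worktop below the platform's centre; x, y along its short and long sides. Four upright 10 mm studs stand beside the long sides at x = +-54, y = +-62 mm, tops 98 mm above the worktop; the middle between them is free. Lever housing at the -y end.
- platform (a point): Centre of the platform's top face, 60 mm above the worktop; the platform is 90 mm (x) by 190 mm (y, long), flat; axes as the riser.
- clamp_lever (a joint): Angle of the clamp lever at the -y end of the riser: 0 = straight up; negative = knob leaning to the riser's -x (robot) side, positive = to its +x side; stops at -1.1 and +0.7. Starts leaning to the robot side. It stays where it is left; stiff, about 2 N at the knob.
- lever_pivot (a point): The lever's pivot, 36 mm above the worktop at x = 0, y = -138 mm of the riser; axes as the riser. The lever turns about the y axis in the riser's x-z plane.
- lever_knob (a point): Centre of the lever's black ball knob, 28 mm in diameter, 95 mm from the pivot on a 10 mm rod. The ball can turn between the fingers as the lever swings.
- tape: Squat pale grey tape measure, 44x57x33 mm; a bystander. Origin at the centre of its underside.
- endmill: Grey end mill standing upright in a taper collet, 32 mm across, 74 mm tall; a bystander. Origin at the centre of its underside.
- oilstone: Grey rectangular oilstone lying flat, 30x105x20 mm; a bystander. Origin at the centre of its underside.
- micrometer: Micrometer lying flat, 49x128x17 mm; a bystander. Origin at the centre of its underside.
- pliers: Grey pliers lying flat at the back right, 53x191x15 mm; a bystander. Origin at the centre of its underside.

How it is judged (in metres and radians):
On the way, in this order (a step that is already met when the one before it is completed fails the run):
1. the block has been drawn clear of the garage, the fingers on it (horizontal distance between block and garage above 0.143 m and contact force between the fingers and block above 0.3 N), for 0.05 s.
2. the block lies flat on the worktop clear of the garage, let go (horizontal distance between block and garage above 0.143 m and height (world z) of block below 0.005 m and angle between block's own z axis and vertical below 0.05 rad and contact force between the fingers and block below 0.1 N and linear speed of block below 0.02 m/s), for 0.2 s.
3. the block is gripped round its middle (fingers within 40 mm of it) and lifted (contact force between the fingers and block above 0.5 N and distance between the grasp point and block_mid below 0.04 m and height (world z) of block above 0.02 m), for 0.1 s.
4. the block lies centred and square on the platform, let go (x of block in the frame of platform between -0.01 and 0.01 m and y of block in the frame of platform between -0.01 and 0.01 m and z of block in the frame of platform between -0.004 and 0.004 m and angle between the y axis of block and the y axis of platform, either way round below 0.07 rad and contact force between the fingers and block below 0.1 N and linear speed of block below 0.02 m/s), for 0.3 s.
5. the clamp lever stands straight up (value of joint clamp_lever between -0.1 and 0.1 rad and velocity of joint clamp_lever between -0.05 and 0.05 rad/s), for 0.2 s.
At the end, for the whole second after the job is handed in: The block lies flat on the platform, let go and at rest, its centre within 10 mm of the platform's centre along both sides and its length within 0.07 rad of the platform's; the clamp lever rests within 0.10 rad of straight up; no bystander was moved by more than 25 mm (all of step 4 and all of step 5); the robot touches nothing.
It fails at once if a bystander tool is moved by more than 25 mm (distance of any of tape, endmill, oilstone, micrometer, pliers from where it was at the start of the episode above 0.025 m).
It also fails if it takes over 70 s, if anything falls off the work surface, if the arm or the gripper's body presses on something with over 40 N, if the wrist force passes 120 N, or if a joint passes its speed limit or range.

## Working session

There is one attempt and no reset: what is moved stays moved. The work goes in short steps, Python scripts to look and compute and a tool call to move; the robot and the scene stay as the last step left them, time stands still between calls to the robot, and variables do not carry over. Pictures are saved under pics/ and viewed, at most 11 in all, crops included, and the job is handed in when it is done.

Besides the shell and the picture viewer there is one more tool, called after "Request:" by a JSON object that holds its "name" and its "arguments", one argument or row to a line. step_arm: Moves the arm, as the interface text tells. Its arguments: {"type":"object","properties":{"plan":{"type":"array"}},"required":["plan"]}

```bash
mkdir -p pics; python3 - <<'E'
from cell import env
import cv2,numpy as np
for n in("scene","side"):
    cv2.imwrite(f"pics/{n}0.png",env.read_camera(n))
    c=env.get_calibration(n);print(n,c)
s=env.state();print(s)
E
```

```text
scene {'K': array([[493.3960266 ,   0.        , 313.74391391],
       [  0.        , 493.3960266 , 208.41325933],
       [  0.        ,   0.        ,   1.        ]]), 'extrinsics': array([[-9.93346317e-01, -1.12446084e-01, -2.48791804e-02,
         5.91393210e+02],
       [ 2.47745439e-02, -4.19615902e-01,  9.07363608e-01,
        -6.50349515e+01],
       [-1.12469184e-01,  9.00709927e-01,  4.19609711e-01,
        -1.41613021e+03],
       [ 0.00000000e+00,  0.00000000e+00,  0.00000000e+00,
         1.00000000e+00]])}
side {'K': array([[375.25357439,   0.        , 315.16676531],
       [  0.        , 375.25357439, 205.66308924],
       [  0.        ,   0.        ,   1.        ]]), 'extrinsics': array([[ 3.57650429e-01,  9.33769878e-01, -1.26485429e-02,
        -2.74505411e+02],
       [-7.11902801e-01,  2.81387237e-01,  6.43440459e-01,
         3.27972301e+02],
       [ 6.04384458e-01, -2.21122223e-01,  7.65391658e-01,
        -1.27343273e+03],
       [ 0.00000000e+00,  0.00000000e+00,  0.00000000e+00,
         1.00000000e+00]])}
{'t': 0.1, 'joints': array([ 1.17540418e+00,  4.91470441e-01,  1.55938176e+00,  1.36733161e-05,
        1.09170493e+00, -1.05574257e-01]), 'qvel': array([ 0.00052175, -0.0031399 , -0.00108409, -0.00032017,  0.00107483,
       -0.00036527]), 'tau': array([ 2.25418211e-03, -6.13623691e+01, -2.58606899e+01,  6.93333428e-02,
        4.69806301e-02, -6.83991470e-05]), 'eef_pos': array([178.48822935, 598.74940556, 214.14042895]), 'tcp_rot': array([-3.14063483e+00, -1.13694792e-04,  2.85176840e+00]), 'ft_force': array([ 0.49287753, -0.40423893,  0.15373055]), 'moment': array([0.05344396, 0.03064024, 0.00829951]), 'grip_force': 0.0, 'opening': 1.0021439891365953}
```

View pics/scene0.png

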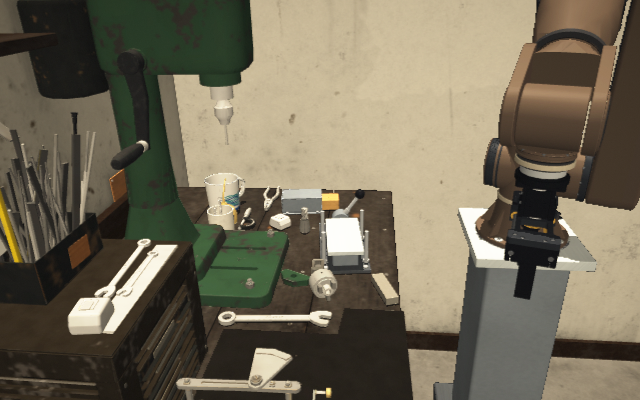

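View pics/side0.png

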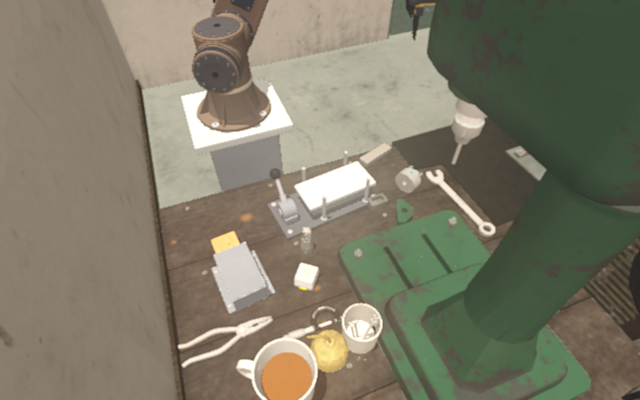

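The side view shows the riser (platform at about (335,187), knob at (276,174)). The garage is at (241,275) with the orange block end at (226,241), the endmill at (307,240) and the tape at (307,276). I'll enlarge it for exact corners.

```bash
cat > h.py <<'E'
from cell import env
import numpy as np,cv2
def ray(n,u,v,c=None):
    c=c or env.get_calibration(n);K=c["K"];E=c["extrinsics"];R=E[:3,:3];t=E[:3,3]
    d=np.array([(u-K[0,2])/K[0,0],(v-K[1,2])/K[1,1],1.])
    if n=="wrist":
        r=np.hypot(d[0],d[1]);d=np.array([d[0]/r*np.sin(r),d[1]/r*np.sin(r),np.cos(r)]) if r>1e-9 else d
    d=R.T@(d*[1,-1,-1]);return -R.T@t,d
def pix(n,u,v,z,c=None):
    o,d=ray(n,u,v,c);return o+d*(z-o[2])/d[2]
def proj(n,P,c=None):
    c=c or env.get_calibration(n);K=c["K"];E=c["extrinsics"]
    p=(E[:3,:3]@np.asarray(P,float)+E[:3,3])*[1,-1,-1]
    if n=="wrist":
        r=np.hypot(p[0],p[1]);th=np.arctan2(r,p[2]);q=p[:2]/max(r,1e-9)*th
    else:q=p[:2]/p[2]
    return np.array([K[0,0]*q[0]+K[0,2],K[1,1]*q[1]+K[1,2]])
E
python3 -c "
import cv2
i=cv2.imread('pics/side0.png')[140:330,165:415]
cv2.imwrite('pics/sc.png',cv2.resize(i,None,fx=3.1,fy=3.1,interpolation=cv2.INTER_CUBIC))"
```

```text
(no output)
```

View pics/sc.png

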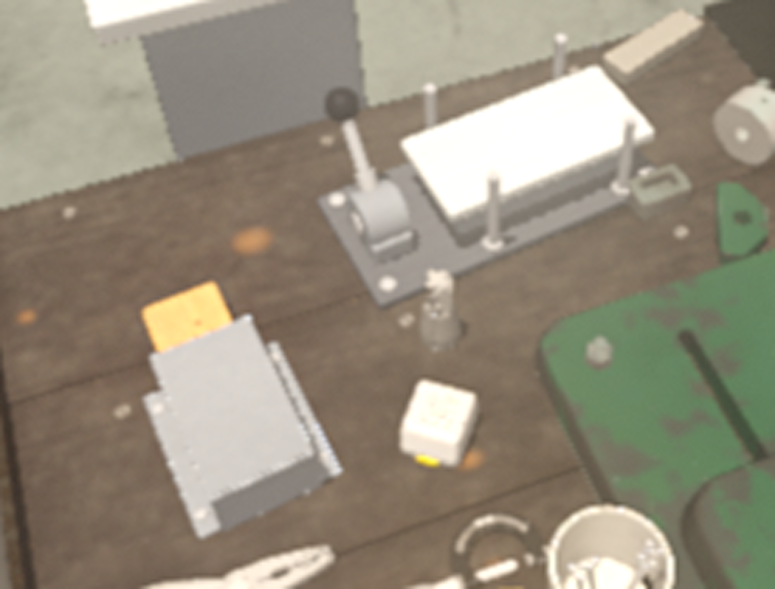

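The crop shows the platform corners at (403,147),(595,67),(653,131),(457,215) and the stud tops at (430,88),(560,38),(630,125),(493,178). The knob is at (342,103), the roof front edge runs (150,355)-(250,320), and the block's front edge runs (143,305)-(218,283).

```bash
python3 - <<'E'
from h import *
from scipy.optimize import least_squares as ls
c=env.get_calibration("side")
P=lambda a:np.array(a,float)/3.1+[165,140]
def T(p,L):
    x,y,a=p;L=np.asarray(L,float);C,S=np.cos(a),np.sin(a)
    return np.c_[x+C*L[:,0]-S*L[:,1],y+S*L[:,0]+C*L[:,1],L[:,2]]
def fit(L,px,p0):
    f=lambda p:np.concatenate([proj("side",q,c)-w for q,w in zip(T(p,L),P(px))])
    r=ls(f,p0);print(r.x.round(3),"yaw deg",np.degrees(r.x[2]).round(2),"res",np.abs(r.fun).max().round(2));return r.x
for n,l in dict(plat=([(403,147),(595,67),(653,131),(457,215)],60),roof=([(150,355),(250,320),(318,455),(215,495)],49),blk=([(143,305),(218,283)],34),end=([(440,345)],0),tape=([(440,440)],15),stone=([(655,45)],20),mic=([(660,180)],10)).items():
    for w in l[0]: print(n,pix("side",*P(w),l[1],c).round(0))
r=fit([(-45,-95,60),(-45,95,60),(45,95,60),(45,-95,60),(-54,-62,98),(-54,62,98),(54,62,98),(54,-62,98)],[(403,147),(595,67),(653,131),(457,215),(430,88),(560,38),(630,125),(493,178)],[450,100,0])
g=fit([(-60,38,49),(-60,-38,49)],[(150,355),(250,320)][::1] if 0 else [(250,320),(150,355)],[600,-100,0])
o,d=ray("side",*P((342,103)),c)
# knob in riser plane y=-138
n=np.array([-np.sin(r[2]),np.cos(r[2]),0]);pl=T(r,[(0,-138,36)])[0]
k=o+d*(n@(pl-o))/(n@d);e=k-pl;print("pivot",pl,"knob",k.round(1),"len",np.linalg.norm(e),"ang",np.arctan2(e@[np.cos(r[2]),np.sin(r[2]),0],e[2]))
E
```

```text
plat [473.  59.  60.]
plat [445. 245.  60.]
plat [532. 257.  60.]
plat [557.  74.  60.]
roof [ 589. -175.   49.]
roof [ 586. -100.   49.]
roof [711. -85.  49.]
roof [ 714. -156.   49.]
blk [ 532. -173.   34.]
blk [ 532. -115.   34.]
end [627.  32.   0.]
tape [712.   2.  15.]
stone [401. 331.  20.]
mic [545. 263.  10.]
[5.01226e+02 1.58139e+02 1.33000e-01] yaw deg 7.61 res 1.53
[ 6.47719e+02 -1.35244e+02  4.40000e-02] yaw deg 2.51 res 0.2
pivot [519.49986295  21.35442732  36.        ] knob [466.8  14.3 121.6] len 100.76787748109287 ang -0.555274897519999
```

```bash
cat >> h.py <<'E'
def tool(dx,dy,dz,yaw_to=None,s=None):
    s=s or env.state();from scipy.spatial.transform import Rotation as Ro
    R=Ro.from_euler("xyz",s["tcp_rot"]).as_matrix()
    t=None if yaw_to is None else np.degrees((s["tcp_rot"][2]-yaw_to+np.pi)%(2*np.pi)-np.pi)
    return (R.T@np.array([dx,dy,dz])).round(1),t
def goto(x,y,z,yaw_to=None):
    s=env.state();p=s["eef_pos"];return tool(x-p[0],y-p[1],z-p[2],yaw_to,s)
E
python3 - <<'E'
from h import *
P=lambda a:np.array(a,float)/3.1+[165,140]
for w in[(75,187),(300,123),(500,73)]:print(pix("side",*P(w),0).round())
o,d=ray("side",456,164);q,e=ray("scene",226,144)
A=np.c_[d,-e];t=np.linalg.lstsq(A,q-o,rcond=None)[0];print(o+d*t[0],q+e*t[1])
print(goto(500,-145,200,3.22))
E
```

```text
[ 359. -207.    0.]
[356.  -4.   0.]
[363. 190.   0.]
[763.44664349 253.29177837 330.34315513] [761.74974163 252.54324135 331.03116162]
(array([-520.7, -620.8,   14.7]), np.float64(-21.09811659129699))
```

Request:
{"name": "step_arm", "arguments": {
  "plan": [
    [[-200,-240,0,0,1],[-200,-240,0,0,1],[-200,-240,0,0,1],[-200,-240,0,0,1],[-200,-240,0,0,1],[-200,-240,0,0,1],[-200,-240,0,0,1],[-200,-240,0,0,1]]
  ]
}}

```text
t: 0.77
eef_pos: [302.1, 308.6, 214.6]
tcp_rot: [-3.141, -0.0, 2.851]
ft_force: [-1.0, 1.0, -0.6]
opening: 0.999
grip_force: 0.0
```

Request:
{"name": "step_arm", "arguments": {
  "plan": [
    [[-200,-240,0,0,1],[-200,-240,0,0,1],[-200,-240,0,0,1],[-200,-240,0,0,1],[-200,-240,0,0,1],[-200,-240,0,0,1],[-200,-240,0,0,1],[-200,-240,0,0,1]]
  ]
}}

```text
t: 1.43
eef_pos: [425.9, 21.2, 214.6]
tcp_rot: [-3.141, 0.001, 2.85]
ft_force: [-0.0, 0.9, -0.8]
opening: 1.002
grip_force: 0.0
```

Request:
{"name": "step_arm", "arguments": {
  "plan": [
    [[-120,-140,10,-21,1],[-120,-140,10,-21,1],[-120,-140,10,-21,1],[-120,-140,10,-21,1],[-120,-140,10,-21,1],[-120,-140,10,-21,1],[-120,-140,10,-21,1]]
  ]
}}

```text
t: 2.02
eef_pos: [499.6, -144.9, 203.8]
tcp_rot: [3.141, -0.001, -3.067]
ft_force: [-0.1, -0.3, -0.8]
opening: 1.004
grip_force: 0.0
```

```bash
python3 - <<'E'
from h import *
s=env.state();print(s["t"],s["eef_pos"],s["tcp_rot"],s["joints"].round(2))
c=env.get_calibration("wrist");print(c);np.savez("w1.npz",**c)
cv2.imwrite("pics/w1.png",env.read_camera("wrist"))
E
```

```text
2.0167 [ 499.61261261 -144.86819775  203.83768598] [ 3.14082302e+00 -1.15792430e-03 -3.06727618e+00] [-0.41  0.36  1.83  0.    0.96 -2.05]
{'K': array([[309.70691629,   0.        , 317.46972008],
       [  0.        , 309.70691629, 198.59242111],
       [  0.        ,   0.        ,   1.        ]]), 'extrinsics': array([[-7.46539443e-02,  9.97208420e-01,  1.46805962e-03,
         1.81786371e+02],
       [-9.53866883e-01, -7.09798104e-02, -2.91718761e-01,
         4.96141833e+02],
       [-2.90800202e-01, -2.31782896e-02,  9.56503011e-01,
        -2.40972699e+02],
       [ 0.00000000e+00,  0.00000000e+00,  0.00000000e+00,
         1.00000000e+00]])}
```

View pics/w1.png

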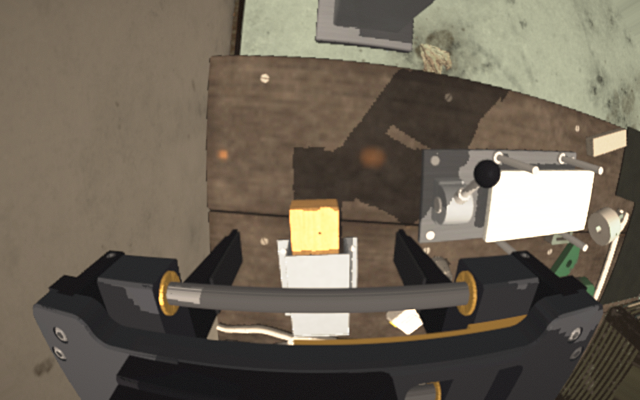

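The wrist view shows the block end with its front top edge at (290,200)-(338,200), its sides running to (292,252)/(340,253), and the roof front edge at (283,253)-(351,252). The worktop's right edge is at column 210 and the knob is at (487,174).

```bash
python3 - <<'E'
from h import *
c=dict(np.load("w1.npz"))
for w,z in[((290,200),34),((338,200),34),((292,250),34),((340,250),34),((283,253),49),((351,252),49),((293,335),49),((349,335),49),((210,150),0),((230,20),0),((487,174),122),((495,168),60),((590,170),60),((486,241),60),((591,231),60)]:print(w,pix("wrist",*w,z,c).round(1))
E
```

```text
(290, 200) [ 524.5 -174.9   34. ]
(338, 200) [ 520.3 -119.6   34. ]
(292, 250) [ 588.5 -169.6   34. ]
(340, 250) [ 584.1 -110.9   34. ]
(283, 253) [ 585.8 -179.3   49. ]
(351, 252) [578.6 -99.4  49. ]
(293, 335) [ 714.4 -162.7   49. ]
(349, 335) [709.1 -85.6  49. ]
(210, 150) [ 476.7 -283.1    0. ]
(230, 20) [ 311.  -266.3    0. ]
(487, 174) [458.2   9.7 122. ]
(495, 168) [460.1  59.2  60. ]
(590, 170) [441.7 237.5  60. ]
(486, 241) [552.2  70.3  60. ]
(591, 231) [533.3 281.4  60. ]
```

Request:
{"name": "step_arm", "arguments": {
  "plan": [
    [[-49,-2,60,-1.7,1],[-49,-2,60,-1.7,1],[-49,-2,140,-1.7,1],[-49,-2,140,-1.7,1],[-49,-2,197,-1.7,1],[-49,-2,197,-1.7,1],[-49,-2,197,-1.7,1]]
  ]
}}

```text
t: 2.65
eef_pos: [546.6, -139.9, 4.3]
tcp_rot: [3.138, -0.006, -3.034]
ft_force: [-0.6, 0.3, -0.3]
opening: 1.001
grip_force: 0.0
```

Request:
{"name": "step_arm", "arguments": {
  "plan": [
    [[0,0,0,0,-1],[0,0,0,0,-1],[0,0,0,0,-1],[0,0,0,0,-1],[0,0,0,0,-1],[0,0,0,0,-1],[0,0,0,0,-1],[0,0,0,0,-1]]
  ]
}}

```text
t: 3.32
eef_pos: [549.0, -142.2, 8.3]
tcp_rot: [-3.141, 0.001, -3.035]
ft_force: [-0.7, -0.5, 6.7]
opening: 0.612
grip_force: 29.8
```

Request:
{"name": "step_arm", "arguments": {
  "plan": [
    [[18,0,0,0,-1],[36,0,0,0,-1],[54,0,0,0,-1],[72,0,0,0,-1],[90,0,0,0,-1],[108,0,0,0,-1],[126,0,0,0,-1],[130,0,0,0,-1]]
  ]
}}

```text
t: 3.98
eef_pos: [418.5, -156.2, 8.3]
tcp_rot: [-3.141, 0.002, -3.036]
ft_force: [3.1, 0.8, 4.2]
opening: 0.61
grip_force: 29.8
```

Request:
{"name": "step_arm", "arguments": {
  "plan": [
    [[3,0,0,0,-1],[3,0,0,0,-1],[3,0,0,0,-1],[3,0,0,0,-1]]
  ]
}}

```text
t: 4.32
eef_pos: [416.6, -156.6, 8.3]
tcp_rot: [-3.141, 0.001, -3.036]
ft_force: [-4.1, -3.4, 11.1]
opening: 0.609
grip_force: 29.9
```

```bash
python3 - <<'E'
from h import *
s=env.state();print(s["eef_pos"],s["opening"],s["joints"].round(2))
i=env.read_camera("side")[150:330,165:415]
cv2.imwrite("pics/s2.png",cv2.resize(i,None,fx=3.1,fy=3.1,interpolation=cv2.INTER_CUBIC))
E
```

```text
[ 416.6238033  -156.62970974    8.29068177] 0.6086683019934553 [-0.51  0.6   2.17 -0.    0.36 -2.18]
```

View pics/s2.png

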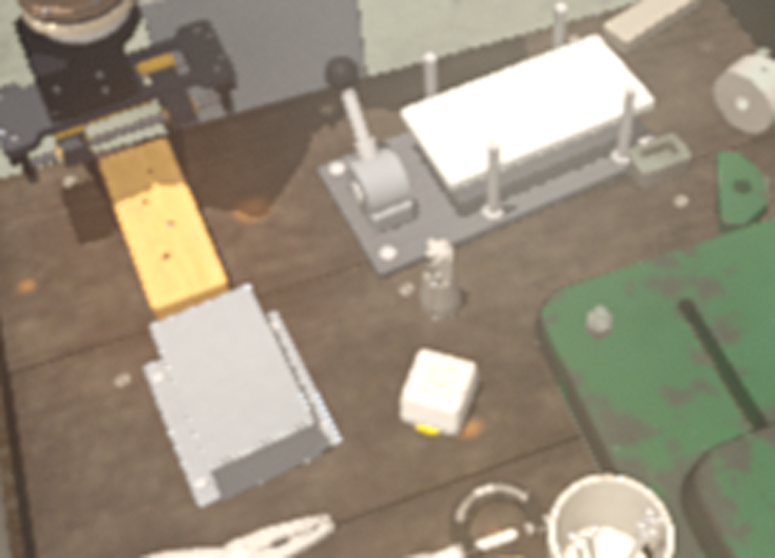

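The block is out, gripped by its near end. Its far top edge runs about (158,304)-(223,281), just short of the roof edge at (152,325)-(250,287).

```bash
python3 - <<'E'
from h import *
P=lambda a:np.array(a,float)/3.1+[165,150]
for w,z in[((158,304),34),((223,281),34),((152,325),49),((250,287),49),((104,160),34),((170,140),34)]:print(w,pix("side",*P(w),z).round(1))
E
```

```text
(158, 304) [ 563.3 -167.6   34. ]
(223, 281) [ 560.6 -117.4   34. ]
(152, 325) [ 590.8 -174.2   49. ]
(250, 287) [ 584.4 -100.    49. ]
(104, 160) [ 405.3 -181.1   34. ]
(170, 140) [ 403.4 -125.6   34. ]
```

Request:
{"name": "step_arm", "arguments": {
  "plan": [
    [[0,0,0,0,1],[0,0,0,0,1],[0,0,0,0,1],[0,0,0,0,1],[0,0,0,0,1],[0,0,0,0,1],[0,0,0,0,1],[0,0,0,0,1]]
  ]
}}

```text
t: 5.03
eef_pos: [416.5, -156.1, 7.6]
tcp_rot: [3.141, -0.0, -3.035]
ft_force: [-0.5, 0.8, -0.2]
opening: 0.994
grip_force: 0.0
```

Request:
{"name": "step_arm", "arguments": {
  "plan": [
    [[0,0,-40,0,1],[0,0,-80,0,1],[0,0,-120,0,1],[0,0,-160,0,1],[0,0,-190,0,1],[0,0,-190,0,1],[0,0,-190,0,1],[0,0,-190,0,1]]
  ]
}}

```text
t: 5.7
eef_pos: [416.1, -155.9, 197.0]
tcp_rot: [3.141, -0.001, -3.035]
ft_force: [0.2, -0.4, -0.3]
opening: 1.001
grip_force: 0.0
```

```bash
python3 - <<'E'
from h import *
s=env.state();print(s["t"],s["eef_pos"],s["opening"],s["joints"].round(2))
c=env.get_calibration("wrist");np.savez("w2.npz",**c)
cv2.imwrite("pics/w2.png",env.read_camera("wrist"))
E
```

```text
5.7 [ 416.05601676 -155.91363517  197.01899176] 1.0010329978511543 [-0.51  0.26  2.    0.    0.88 -2.18]
```

View pics/w2.png

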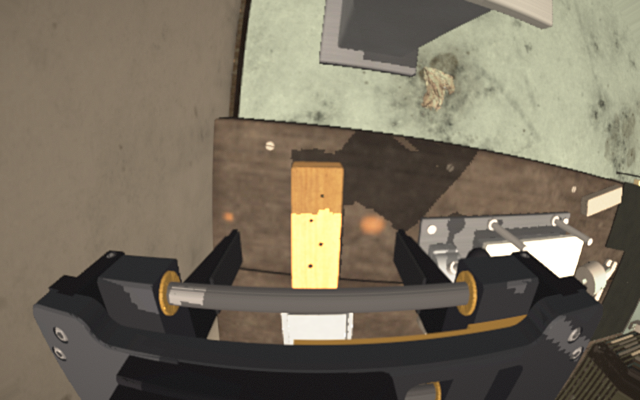

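The wrist view shows the free block with its near top edge at about (291,166)-(342,166); the far end is hidden behind the gripper bar.

```bash
python3 - <<'E'
from h import *
c=dict(np.load("w2.npz"))
for w,z in[((291,166),34),((342,166),34),((292,280),34),((338,280),34),((291,161),0),((342,162),0)]:print(w,pix("wrist",*w,z,c).round(1))
E
```

```text
(291, 166) [ 400.7 -187.    34. ]
(342, 166) [ 394.7 -131.2   34. ]
(292, 280) [ 545.  -174.5   34. ]
(338, 280) [ 538.8 -116.9   34. ]
(291, 161) [ 401.4 -189.7    0. ]
(342, 162) [ 396.1 -128.4    0. ]
```

Request:
{"name": "step_arm", "arguments": {
  "plan": [
    [[-122,150,-53,55,1],[-122,150,-53,55,1],[-122,150,-53,55,1],[-122,150,-53,55,1],[-122,150,-53,55,1],[-122,150,-53,55,1],[-122,150,-53,55,1],[-122,150,-53,55,1]]
  ]
}}

```text
t: 6.42
eef_pos: [522.0, 7.2, 248.8]
tcp_rot: [-3.14, -0.002, 2.316]
ft_force: [0.1, 0.3, 0.4]
opening: 1.004
grip_force: 0.0
```

Request:
{"name": "step_arm", "arguments": {
  "plan": [
    [[0,0,0,33.5,1],[0,0,0,33.5,1],[0,0,0,33.5,1],[0,0,0,33.5,1],[0,0,0,33.5,1],[0,0,0,33.5,1]]
  ]
}}

```text
t: 6.92
eef_pos: [521.6, 6.0, 248.8]
tcp_rot: [-3.139, -0.001, 1.732]
ft_force: [0.2, 0.1, 0.3]
opening: 0.999
grip_force: 0.0
```

```bash
python3 - <<'E'
from h import *
s=env.state();print(s["t"],s["eef_pos"],s["tcp_rot"],s["joints"].round(2))
c=env.get_calibration("wrist");np.savez("w3.npz",**c)
cv2.imwrite("pics/w3.png",env.read_camera("wrist"))
E
```

```text
6.9167 [521.55022167   5.98982402 248.8353251 ] [-3.13861153e+00 -9.49982206e-04  1.73199041e+00] [-0.12  0.31  1.76  0.    1.07 -0.28]
```

View pics/w3.png

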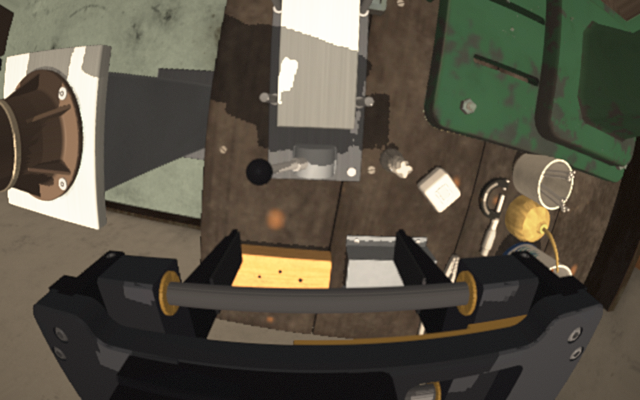

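The wrist view shows the platform running up from row ~128, with stud tops near (265,97) and (368,101), the knob at (258,172) and the base plate's end edge near row 180. I'll enlarge this part.

```bash
python3 -c "
import cv2
i=cv2.imread('pics/w3.png')[0:190,230:400]
cv2.imwrite('pics/w3c.png',cv2.resize(i,None,fx=3,fy=3,interpolation=cv2.INTER_CUBIC))"
```

```text
(no output)
```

View pics/w3c.png

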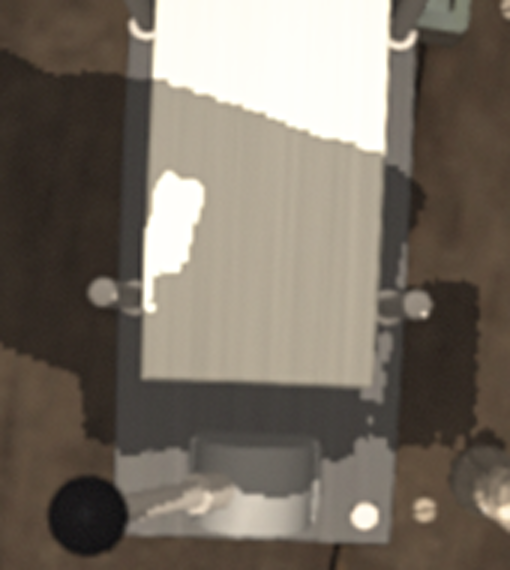

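The crop gives near platform corners at (142,379) and (376,387), side edges through (153,60) and (388,60), stud tops at (102,291) and (418,305), the base corner at (388,543) and the knob at (88,515).

```bash
python3 - <<'E'
from h import *
from scipy.optimize import least_squares as ls
cs=env.get_calibration("side");cw=dict(np.load("w3.npz"))
Ps=lambda a:np.array(a,float)/3.1+[165,140]
Pw=lambda a:np.array(a,float)/3+[230,0]
def T(p,q):
    C,S=np.cos(p[2]),np.sin(p[2]);return np.array([p[0]+C*q[0]-S*q[1],p[1]+S*q[0]+C*q[1],q[2]])
W=[((-45,-95,60),(142,379)),((45,-95,60),(376,387)),((-54,-62,98),(102,291)),((54,-62,98),(418,305)),((63,-169,10),(388,543))]
E=[(-45,(153,60)),(45,(388,60))]
S=list(zip([(-45,-95,60),(-45,95,60),(45,95,60),(45,-95,60),(-54,-62,98),(-54,62,98),(54,62,98),(54,-62,98)],[(403,147),(595,67),(653,131),(457,215),(430,88),(560,38),(630,125),(493,178)]))
def loc(p,P):
    C,Q=np.cos(p[2]),np.sin(p[2]);d=P[:2]-p[:2];return np.array([C*d[0]+Q*d[1],-Q*d[0]+C*d[1]])
def res(p,w,s):
    r=[]
    for L,u in W: r+=list(w*(loc(p,pix("wrist",*Pw(u),L[2],cw))-L[:2]))
    for x,u in E: r.append(w*(loc(p,pix("wrist",*Pw(u),60,cw))[0]-x))
    for L,u in S: r+=list(s*(loc(p,pix("side",*Ps(u),L[2],cs))-L[:2]))
    return np.array(r)
for w,s in((1,0),(0,1),(1,.5)):
    r=ls(res,[500,158,.13],args=(w,s));print(w,s,r.x.round(3),np.degrees(r.x[2]).round(2),r.fun.round(1))
p=r.x
o,d=ray("wrist",*Pw((88,515)),cw);n=np.array([-np.sin(p[2]),np.cos(p[2]),0]);pl=T(p,(0,-138,36))
from math import sin,cos
best=min(((np.abs(proj("wrist",T(p,(95*sin(a),-138,36+95*cos(a))),cw)-Pw((88,515))).sum()+np.abs(proj("side",T(p,(95*sin(a),-138,36+95*cos(a))),cs)-Ps((342,103))).sum()),a) for a in np.arange(-1.1,0,.01));print(best,T(p,(95*sin(best[1]),-138,36+95*cos(best[1]))))
E
```

```text
1 0 [4.97878e+02 1.57942e+02 1.21000e-01] 6.95 [ 0.4 -0.1  0.9  0.3 -0.5 -0.1  0.3 -0.6 -0.8  0.5 -0.1 -0.1  0.  -0.
  0.  -0.   0.  -0.   0.   0.   0.   0.   0.   0.   0.  -0.   0.  -0. ]
0 1 [5.01328e+02 1.58046e+02 1.30000e-01] 7.45 [-0.   0.  -0.   0.  -0.   0.  -0.  -0.  -0.   0.  -0.  -0.   4.   0.2
  0.2 -1.3 -1.5 -0.8 -0.8  4.8 -2.3  1.5 -2.3  0.9  3.3 -4.  -0.6 -1.3]
1 0.5 [4.9875e+02 1.5798e+02 1.1900e-01] 6.81 [-0.3 -0.2  0.3  0.5 -1.2 -0.1 -0.4 -0.5 -1.3  0.7 -1.1 -1.1  3.8 -0.3
  0.9 -1.  -0.  -0.3  1.4  2.5  0.5  0.3 -0.2  0.   2.6 -1.8  1.3 -0.5]
(np.float64(1.9326532363450895), np.float64(-0.6299999999999997)) [459.5462303   14.3147366  112.76261329]
```

Request:
{"name": "step_arm", "arguments": {
  "plan": [
    [[-147,-66,90,-50,1],[-147,-66,90,-50,1],[-147,-66,90,-50,1],[-147,-66,90,-50,1],[-147,-66,90,-50,1],[-147,-66,90,-50,1],[-147,-66,90,-50,1]]
  ]
}}

```text
t: 7.55
eef_pos: [479.9, -151.1, 158.8]
tcp_rot: [-3.141, -0.003, 2.584]
ft_force: [-0.4, -0.1, -0.0]
opening: 1.002
grip_force: 0.0
```

Request:
{"name": "step_arm", "arguments": {
  "plan": [
    [[0,0,0,-37,1],[0,0,0,-37,1],[0,0,0,-37,1],[0,0,0,-37,1],[0,0,0,-37,1],[0,0,0,-37,1],[0,0,0,-37,1],[0,0,0,-37,1]]
  ]
}}

```text
t: 8.22
eef_pos: [480.8, -149.8, 160.2]
tcp_rot: [3.141, -0.001, -3.063]
ft_force: [-0.5, 0.1, 0.9]
opening: 0.997
grip_force: 0.0
```

```bash
python3 - <<'E'
from h import *
print(goto(480,-149.4,8,-3.035),env.state()["tcp_rot"])
E
```

```text
(array([  0.7,   0.4, 152.2]), np.float64(-1.6232410998578826)) [ 3.14110558e+00 -6.49818413e-04 -3.06333090e+00]
```

Request:
{"name": "step_arm", "arguments": {
  "plan": [
    [[0.7,0.4,40,-1.6,1],[0.7,0.4,80,-1.6,1],[0.7,0.4,120,-1.6,1],[0.7,0.4,152,-1.6,1],[0.7,0.4,152,-1.6,1],[0.7,0.4,152,-1.6,1]]
  ]
}}

```text
t: 8.72
eef_pos: [479.6, -149.3, 7.9]
tcp_rot: [3.14, -0.003, -3.034]
ft_force: [0.5, 0.2, 0.5]
opening: 0.997
grip_force: 0.0
```

Request:
{"name": "step_arm", "arguments": {
  "plan": [
    [[0,0,0,0,-1],[0,0,0,0,-1],[0,0,0,0,-1],[0,0,0,0,-1],[0,0,0,0,-1],[0,0,0,0,-1],[0,0,0,0,-1],[0,0,0,0,-1]]
  ]
}}

```text
t: 9.38
eef_pos: [480.5, -149.7, 9.2]
tcp_rot: [-3.141, 0.001, -3.033]
ft_force: [-1.7, 0.1, 7.1]
opening: 0.608
grip_force: 29.9
```

Request:
{"name": "step_arm", "arguments": {
  "plan": [
    [[0,0,-20,0,-1],[0,0,-40,0,-1],[0,0,-70,0,-1],[0,0,-100,0,-1],[0,0,-130,0,-1],[0,0,-150,0,-1],[0,0,-150,0,-1],[0,0,-150,0,-1]]
  ]
}}

```text
t: 10.05
eef_pos: [480.2, -149.5, 159.0]
tcp_rot: [-3.141, 0.001, -3.033]
ft_force: [0.4, -0.3, -2.5]
opening: 0.61
grip_force: 29.9
```

Request:
{"name": "step_arm", "arguments": {
  "plan": [
    [[-4,20,0,6,-1],[-8,45,0,12,-1],[-13,75,0,18,-1],[-18,105,0,24,-1],[-23,135,0,30,-1],[-28,165,0,36,-1],[-33,195,0,42,-1],[-38,220,0,48,-1]]
  ]
}}

```text
t: 10.72
eef_pos: [493.1, 75.1, 156.8]
tcp_rot: [-3.14, -0.002, 2.408]
ft_force: [0.5, -0.1, -2.6]
opening: 0.608
grip_force: 29.8
```

Request:
{"name": "step_arm", "arguments": {
  "plan": [
    [[0,0,0,6,-1],[0,0,0,12,-1],[0,0,0,18,-1],[0,0,0,24,-1],[0,0,0,30,-1],[0,0,0,36,-1],[0,0,0,41,-1],[0,0,0,41,-1]]
  ]
}}

```text
t: 11.38
eef_pos: [493.4, 73.3, 156.9]
tcp_rot: [-3.139, -0.0, 1.693]
ft_force: [0.9, 0.7, -1.7]
opening: 0.613
grip_force: 29.9
```

```bash
python3 - <<'E'
from h import *
print(goto(498.2,158,159,1.692),env.state()["tcp_rot"])
E
```

```text
(array([83.5, 15.1, -2.1]), np.float64(0.0463801427436335)) [-3.13867606e+00 -4.18888247e-04  1.69280949e+00]
```

Request:
{"name": "step_arm", "arguments": {
  "plan": [
    [[25,5,0,0,-1],[55,10,0,0,-1],[83.5,15,0,0,-1],[83.5,15,0,0,-1],[83.5,15,20,0,-1],[83.5,15,40,0,-1],[83.5,15,40,0,-1],[83.5,15,40,0,-1]]
  ]
}}

```text
t: 12.05
eef_pos: [497.8, 157.7, 117.5]
tcp_rot: [-3.138, 0.0, 1.699]
ft_force: [-0.1, 0.1, -1.5]
opening: 0.607
grip_force: 29.9
```

```bash
python3 - <<'E'
from h import *
print(goto(498.2,158,69.5,1.692),env.state()["tcp_rot"])
c=env.get_calibration("wrist");np.savez("w4.npz",**c)
i=env.read_camera("wrist");cv2.imwrite("pics/w4.png",i)
cv2.imwrite("pics/w4c.png",cv2.resize(i[60:290,210:430],None,fx=2.6,fy=2.6,interpolation=cv2.INTER_CUBIC))
E
```

```text
(array([ 0.3,  0.6, 48. ]), np.float64(0.3724670343686785)) [-3.13823651e+00  1.01116090e-04  1.69850078e+00]
```

View pics/w4c.png

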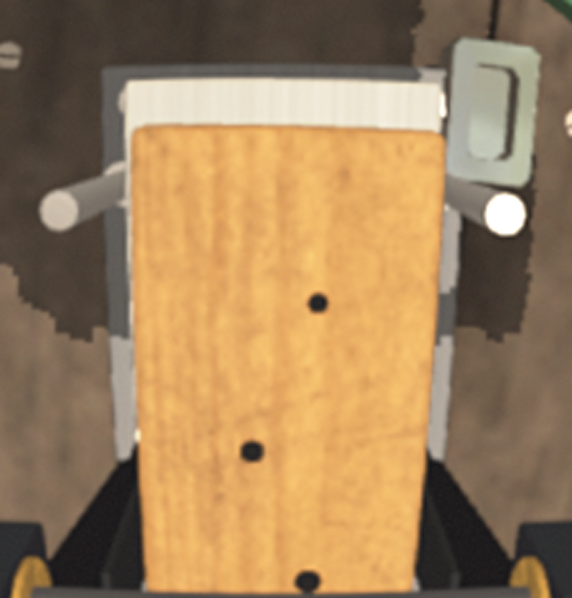

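Over the platform: block end top corners are at (132,128) and (444,136), platform far corners at (125,80) and (443,83), and stud tops at (60,211) and (505,214).

```bash
python3 - <<'E'
from h import *
c=dict(np.load("w4.npz"));p=[498.2,158,.121]
for w,z in[((132,128),142.3),((444,136),142.3),((125,80),60),((443,83),60),((60,211),98),((505,214),98)]:
    P=pix("wrist",*(np.array(w)/2.6+[210,60]),z,c);C,S=np.cos(p[2]),np.sin(p[2]);d=P[:2]-p[:2];print(w,(C*d[0]+S*d[1]).round(1),(-S*d[0]+C*d[1]).round(1))
E
```

```text
(132, 128) -28.0 81.3
(444, 136) 28.6 80.4
(125, 80) -45.1 94.7
(443, 83) 44.6 94.6
(60, 211) -54.5 61.5
(505, 214) 53.5 61.6
```

Request:
{"name": "step_arm", "arguments": {
  "plan": [
    [[1,0,15,0.3,-1],[1,0,30,0.3,-1],[1,0,40,0.3,-1],[1,0,45,0.3,-1],[1,0,48,0.3,-1],[1,0,48,0.3,-1],[1,0,48,0.3,-1],[1,0,48,0.3,-1]]
  ]
}}

```text
t: 12.77
eef_pos: [498.7, 159.1, 71.3]
tcp_rot: [3.141, -0.0, 1.692]
ft_force: [0.7, 0.8, -1.9]
opening: 0.609
grip_force: 29.9
```

Request:
{"name": "step_arm", "arguments": {
  "plan": [
    [[0,0,1,0,-1],[0,0,1,0,-1],[0,0,2,0,-1],[0,0,2,0,-1],[0,0,2,0,-1],[0,0,2,0,-1]]
  ]
}}

```text
t: 13.27
eef_pos: [498.6, 159.1, 69.1]
tcp_rot: [3.141, -0.0, 1.691]
ft_force: [-0.8, 1.4, 5.7]
opening: 0.609
grip_force: 29.9
```

Contact. Release and rise.

Request:
{"name": "step_arm", "arguments": {
  "plan": [
    [[0,0,0,0,1],[0,0,0,0,1],[0,0,0,0,1],[0,0,0,0,1],[0,0,0,0,1],[0,0,0,0,1],[0,0,0,0,1],[0,0,0,0,1]]
  ]
}}

```text
t: 13.93
eef_pos: [498.4, 159.0, 68.6]
tcp_rot: [-3.142, -0.0, 1.692]
ft_force: [-0.7, 0.1, 0.5]
opening: 0.997
grip_force: 0.0
```

Request:
{"name": "step_arm", "arguments": {
  "plan": [
    [[0,0,-30,0,1],[0,0,-60,0,1],[0,0,-100,0,1],[0,0,-130,0,1],[0,0,-160,0,1],[0,0,-160,0,1],[0,0,-160,0,1],[0,0,-160,0,1]]
  ]
}}

```text
t: 14.6
eef_pos: [498.0, 158.9, 228.0]
tcp_rot: [-3.141, -0.0, 1.692]
ft_force: [0.2, -0.3, 0.6]
opening: 1.0
grip_force: 0.0
```

```bash
python3 - <<'E'
from h import *
s=env.state();print(s["eef_pos"],s["tcp_rot"],s["opening"]);print(goto(459.5,14.3,210,0.121+np.pi))
c=env.get_calibration("wrist");np.savez("w5.npz",**c)
i=env.read_camera("wrist")
h=cv2.cvtColor(i,cv2.COLOR_BGR2HSV);m=((h[...,0]>8)&(h[...,0]<28)&(h[...,1]>90)&(h[...,2]>110)).astype(np.uint8)
n,l,st,ce=cv2.connectedComponentsWithStats(m);k=1+st[1:,4].argmax();print(st[k])
mm=(l==k);p=[498.2,158,.121]
for f in(.08,.3,.6,.9):
    r=int(st[k][1]+f*st[k][3]);x=np.where(mm[r])[0]
    for u in(x.min(),x.max()+1):
        d=pix("wrist",u,r,94,c)[:2]-p[:2];C,S=np.cos(p[2]),np.sin(p[2]);print((C*d[0]+S*d[1]).round(1),(-S*d[0]+C*d[1]).round(1))
d=pix("wrist",x.mean(),st[k][1],94,c)[:2]-p[:2];print("end",(-S*d[0]+C*d[1]).round(1))
E
```

```text
[497.98891602 158.91695275 228.04201184] [-3.14092086e+00 -4.16472156e-05  1.69155218e+00] 1.0002251278691272
(array([-138.9,  -55.6,   18.1]), np.float64(-90.01398855190425))
[ 290  108   60   80 4392]
-26.2 76.6
31.3 76.7
-26.4 58.8
30.6 58.9
-26.8 34.7
30.0 34.8
-27.3 10.1
28.6 10.1
end 82.3
```

The block sits within about 1.5 mm of centre and square. Now the knob.

Request:
{"name": "step_arm", "arguments": {
  "plan": [
    [[-139,-55.6,18,-50,0.3],[-139,-55.6,18,-50,0.3],[-139,-55.6,18,-50,0.3],[-139,-55.6,18,-50,0.3],[-139,-55.6,18,-50,0.3],[-139,-55.6,18,-50,0.3],[-139,-55.6,18,-50,0.3],[-139,-55.6,18,-50,0.3]]
  ]
}}

```text
t: 15.32
eef_pos: [459.4, 14.0, 209.4]
tcp_rot: [-3.141, -0.002, 2.57]
ft_force: [-0.1, -0.5, 0.3]
opening: 0.651
grip_force: 0.0
```

Request:
{"name": "step_arm", "arguments": {
  "plan": [
    [[0,0,0,-40,0.3],[0,0,0,-40,0.3],[0,0,0,-40,0.3],[0,0,0,-40,0.3],[0,0,0,-40,0.3],[0,0,0,-40,0.3],[0,0,0,-40,0.3],[0,0,0,-40,0.3]]
  ]
}}

```text
t: 15.98
eef_pos: [459.6, 14.3, 209.7]
tcp_rot: [3.141, -0.002, -3.024]
ft_force: [-0.5, -0.0, 0.3]
opening: 0.644
grip_force: 0.0
```

```bash
python3 - <<'E'
from h import *
print(env.state()["opening"],goto(459.5,14.3,94,0.121+np.pi))
c=env.get_calibration("wrist");i=env.read_camera("wrist")
h=i.max(2)
cv2.imwrite("pics/w6.png",cv2.resize(i[130:330,220:420],None,fx=2.8,fy=2.8,interpolation=cv2.INTER_CUBIC))
for a in(-.55,-.6,-.65):
    P=np.array([498.2,158,36])+[0,0,95*np.cos(a)]+95*np.sin(a)*np.array([np.cos(.121),np.sin(.121),0])-138*np.array([-np.sin(.121),np.cos(.121),0])
    print(a,P.round(1),(proj("wrist",P,c)-[220,130])*2.8)
E
```

```text
0.6444281058727496 (array([-1.000e-01, -1.000e-01,  1.157e+02]), np.float64(-0.17024153020910207))
-0.55 [465.6  15.  117. ] [273.49832773 218.07421803]
-0.6 [461.6  14.5 114.4] [273.45537742 203.80509364]
-0.65 [457.8  14.1 111.6] [273.41264962 189.88426282]
```

View pics/w6.png

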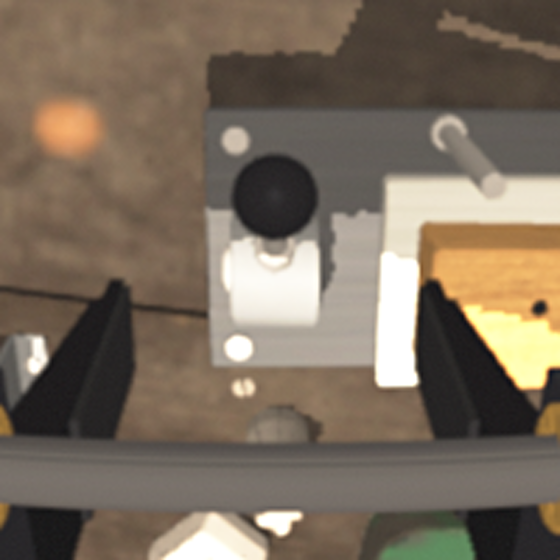

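The knob is at (274,197), which gives a lever angle of about −0.625 and puts it centred between the fingers.

Request:
{"name": "step_arm", "arguments": {
  "plan": [
    [[0,0,40,0,0.3],[0,0,75,0,0.3],[0,0,100,0,0.3],[0,0,115.5,0,0.3],[0,0,115.5,0,0.3],[0,0,115.5,0,0.3]]
  ]
}}

```text
t: 16.53
eef_pos: [459.7, 14.3, 94.7]
tcp_rot: [3.141, -0.002, -3.022]
ft_force: [1.1, 0.3, 0.4]
opening: 0.652
grip_force: 0.0
```

Request:
{"name": "step_arm", "arguments": {
  "plan": [
    [[0,0,0,0,-1],[0,0,0,0,-1],[0,0,0,0,-1],[0,0,0,0,-1],[0,0,0,0,-1],[0,0,0,0,-1],[0,0,0,0,-1],[0,0,0,0,-1]]
  ]
}}

```text
t: 17.2
eef_pos: [459.9, 14.5, 95.3]
tcp_rot: [3.141, 0.0, -3.021]
ft_force: [-1.2, 2.8, 4.9]
opening: 0.278
grip_force: 30.0
```

Request:
{"name": "step_arm", "arguments": {
  "plan": [
    [[-5,0,-3,0,-1],[-10,0,-6.4,0,-1],[-15.5,0,-9,0,-1],[-21,0,-11.4,0,-1],[-26.5,0,-13.3,0,-1],[-32,0,-15,0,-1],[-38,0,-16.3,0,-1],[-44,0,-17.3,0,-1]]
  ]
}}

```text
t: 17.87
eef_pos: [503.9, 19.9, 112.6]
tcp_rot: [3.141, -0.001, -3.021]
ft_force: [-3.9, 3.3, -0.0]
opening: 0.276
grip_force: 30.0
```

Request:
{"name": "step_arm", "arguments": {
  "plan": [
    [[-6,0,-0.5,0,-1],[-11.5,0,-0.7,0,-1],[-11.5,0,-0.7,0,-1],[-11.5,0,-0.7,0,-1],[-11.5,0,-0.7,0,-1],[-11.5,0,-0.7,0,-1]]
  ]
}}

```text
t: 18.37
eef_pos: [516.2, 21.3, 113.4]
tcp_rot: [3.141, 0.002, -3.021]
ft_force: [-0.4, 5.3, -0.1]
opening: 0.282
grip_force: 30.0
```

```bash
python3 - <<'E'
from h import *
s=env.state();print(s["ft_force"],s["opening"],goto(514.9,21,112,None))
E
```

```text
[-0.38344126  5.29335828 -0.14692481] 0.2824239183832561 (array([ 1.3, -0.1,  1.4]), None)
```

Request:
{"name": "step_arm", "arguments": {
  "plan": [
    [[1,0,0,0,-1],[1,0,0,0,-1],[1,0,0,0,0.3],[1,0,0,0,0.3],[1,0,0,0,0.3],[1,0,0,0,0.3],[1,0,0,0,0.3],[1,0,0,0,0.3]]
  ]
}}

```text
t: 19.03
eef_pos: [514.2, 20.8, 113.2]
tcp_rot: [-3.142, 0.0, -3.021]
ft_force: [-0.3, -0.3, -0.1]
opening: 0.627
grip_force: 0.0
```

Request:
{"name": "step_arm", "arguments": {
  "plan": [
    [[0,0,-20,0,0.3],[0,0,-40,0,0.3],[0,0,-70,0,0.3],[0,0,-100,0,0.3],[0,0,-120,0,0.3],[0,0,-120,0,0.3],[0,0,-120,0,0.3],[0,0,-120,0,0.3]]
  ]
}}

```text
t: 19.7
eef_pos: [513.7, 20.9, 232.4]
tcp_rot: [3.141, -0.001, -3.021]
ft_force: [-0.0, -0.0, -1.0]
opening: 0.651
grip_force: 0.0
```

```bash
python3 - <<'E'
from h import *
s=env.state();print(s["eef_pos"],s["opening"])
def kn(a):return np.array([498.2,158,36])+[0,0,95*np.cos(a)]+95*np.sin(a)*np.array([np.cos(.121),np.sin(.121),0])-138*np.array([-np.sin(.121),np.cos(.121),0])
c=env.get_calibration("wrist");i=env.read_camera("wrist")
P=[proj("wrist",kn(a),c) for a in(-.2,-.1,0,.1,.2)];print(np.round(P,1))
q=P[2];x0,y0=int(q[0])-40,int(q[1])-40;m=(i[y0:y0+80,x0:x0+80].max(2)<35).astype(np.uint8)
n,l,st,ce=cv2.connectedComponentsWithStats(m);print([(st[k],ce[k]+[x0,y0]) for k in range(1,n) if st[k][4]>80])
j=env.read_camera("side");cs=env.get_calibration("side");print([proj("side",kn(a),cs).round(1) for a in(-.2,0,.2)])
A=cv2.resize(i[y0-20:y0+100,x0-40:x0+120],None,fx=2.4,fy=2.4);B=cv2.resize(j[130:250,240:400],None,fx=2.4,fy=2.4)
cv2.imwrite("pics/f.png",np.hstack([A,B]));print(x0-40,y0-20)
E
```

```text
[513.65137943  20.87303953 232.414805  ] 0.6509950523723538
[[317.7 179.4]
 [317.7 189.8]
 [317.7 199.8]
 [317.7 209.4]
 [317.7 218.3]]
[]
[array([280.5, 178.7]), array([283.8, 183.3]), array([287.3, 189.1])]
237 139
```

View pics/f.png

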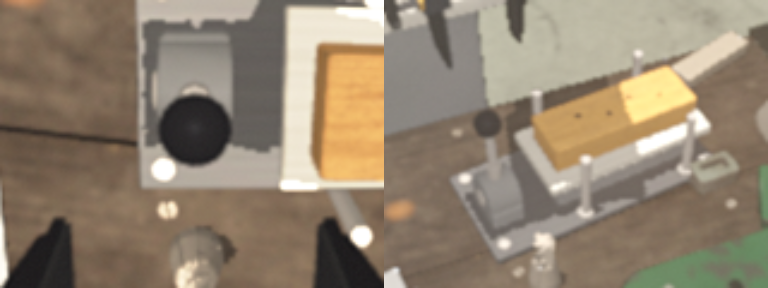

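The knob looks to be at about (318.3,193.2), an angle of about −0.06, which is in range but marginal. I'll measure it more finely.

```bash
python3 - <<'E'
from h import *
def kn(a):return np.array([498.2,158,36])+[0,0,95*np.cos(a)]+95*np.sin(a)*np.array([np.cos(.121),np.sin(.121),0])-138*np.array([-np.sin(.121),np.cos(.121),0])
for nm,T in(("wrist",55),("side",60)):
    c=env.get_calibration(nm);i=env.read_camera(nm);q=proj(nm,kn(0),c);r=22 if nm=="wrist" else 12
    x0,y0=int(q[0])-r,int(q[1])-r-4
    for t in(T-15,T,T+15):
        n,l,st,ce=cv2.connectedComponentsWithStats((i[y0:y0+2*r,x0:x0+2*r].max(2)<t).astype(np.uint8))
        if n<2:continue
        k=1+st[1:,4].argmax();u=ce[k]+[x0+.5,y0+.5]
        A=np.arange(-.3,.3,.002);e=[np.linalg.norm(proj(nm,kn(a),c)-u) for a in A];print(nm,t,st[k],u.round(1),A[np.argmin(e)].round(3),min(e).round(2))
E
```

```text
wrist 40 [  9   6  28  27 230] [318.1 193.2] -0.068 0.42
wrist 55 [  8   6  30  28 626] [318.2 193.5] -0.066 0.49
wrist 70 [  8   5  30  29 658] [318.1 193.5] -0.066 0.4
```

Request:
{"name": "step_arm", "arguments": {
  "plan": [
    [[5,0,40,0,0.3],[5,0,80,0,0.3],[5,0,110,0,0.3],[5,0,119,0,0.3],[5,0,119,0,0.3],[5,0,119,0,0.3]]
  ]
}}

```text
t: 20.4
eef_pos: [509.5, 20.3, 114.6]
tcp_rot: [3.141, -0.0, -3.021]
ft_force: [-0.6, 0.4, 0.7]
opening: 0.648
grip_force: 0.0
```

Request:
{"name": "step_arm", "arguments": {
  "plan": [
    [[0,0,0,0,-1],[0,0,0,0,-1],[0,0,0,0,-1],[0,0,0,0,-1],[0,0,0,0,-1],[0,0,0,0,-1],[0,0,0,0,-1],[0,0,0,0,-1]]
  ]
}}

```text
t: 21.07
eef_pos: [509.2, 20.5, 114.4]
tcp_rot: [3.141, 0.0, -3.021]
ft_force: [-1.5, 4.4, 5.8]
opening: 0.28
grip_force: 30.0
```

Request:
{"name": "step_arm", "arguments": {
  "plan": [
    [[-2,0,0,0,-1],[-4,0,0,0,-1],[-6,0,0,0,-1],[-6.5,0,0,0,-1],[-6.5,0,0,0,-1],[-6.5,0,0,0,-1]]
  ]
}}

```text
t: 21.57
eef_pos: [515.5, 21.3, 114.6]
tcp_rot: [3.141, 0.0, -3.021]
ft_force: [-1.6, 3.2, 9.1]
opening: 0.281
grip_force: 30.0
```

Request:
{"name": "step_arm", "arguments": {
  "plan": [
    [[0,0,0,0,0.3],[0,0,0,0,0.3],[0,0,0,0,0.3],[0,0,0,0,0.3],[0,0,-30,0,0.3],[0,0,-70,0,0.3],[0,0,-110,0,0.3],[0,0,-119,0,0.3]]
  ]
}}

```text
t: 22.23
eef_pos: [517.2, 20.9, 238.5]
tcp_rot: [-3.14, 0.007, -3.021]
ft_force: [-0.8, -0.9, 1.5]
opening: 0.649
grip_force: 0.0
```

Request:
{"name": "step_arm", "arguments": {
  "plan": [
    [[0,0,0,0,0.3],[0,0,0,0,0.3],[0,0,0,0,0.3],[0,0,0,0,0.3]]
  ]
}}

```text
t: 22.57
eef_pos: [515.0, 21.1, 231.5]
tcp_rot: [3.141, -0.003, -3.021]
ft_force: [0.3, 0.3, -0.5]
opening: 0.65
grip_force: 0.0
```

```bash
python3 - <<'E'
from h import *
print(env.state()["eef_pos"])
def kn(a):return np.array([498.2,158,36])+[0,0,95*np.cos(a)]+95*np.sin(a)*np.array([np.cos(.121),np.sin(.121),0])-138*np.array([-np.sin(.121),np.cos(.121),0])
nm="wrist";c=env.get_calibration(nm);i=env.read_camera(nm);cv2.imwrite("pics/e.png",i);q=proj(nm,kn(0),c);r=24
x0,y0=int(q[0])-r,int(q[1])-r
for t in(55,70):
    n,l,st,ce=cv2.connectedComponentsWithStats((i[y0:y0+2*r,x0:x0+2*r].max(2)<t).astype(np.uint8))
    k=1+st[1:,4].argmax();u=ce[k]+[x0+.5,y0+.5]
    A=np.arange(-.3,.3,.002);e=[np.linalg.norm(proj(nm,kn(a),c)-u) for a in A];print(st[k],u.round(1),A[np.argmin(e)].round(3),min(e).round(2))
E
```

```text
[515.00181     21.06427645 231.52068433]
[ 11  11  29  28 623] [318.3 198.8] -0.002 0.67
[ 10  10  30  29 654] [318.2 198.8] -0.002 0.53
```

```bash
python3 -c "
from cell import env
print(env.job_done())"
```

```text
the job is handed in; nothing more can be done
None
```

The job is handed in, though the judge gave no verdict: by the camera the block was square on the platform within about 2 mm of centre when let go, the lever measures −0.002 rad from upright, and no contact with the other tools showed.

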